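Sound a fork leg with a depth rod and mark the exposed length

TASK

Take the depth rod out of its wooden block and slide it down the bore of the clamped fork leg, past the dragging spring ball, until it is pressed firmly home on the rubber bumper at the bottom, without crushing the bumper. Let go of the rod and leave it standing there, then read how far it sticks out: slide the pointer of the height gauge beside it up until the pointer's top face is level with the top of the rod, and leave it there. Leave the mug, the spacer ring and the spanner alone.

Things in the scene. Friction and masses are not known exactly. Their poses are not given: they have to be found in the camera images.
- rod_head (a point): centre of the depth rod's grip: a grey aluminium cylinder 22 mm in diameter and 28 mm tall at the top of the rod. The loose steel rod below it is 14 mm in diameter; the whole rod is 160 mm from foot to top and weighs about 0.2 kg; its z axis points up along the rod. At the start it stands upright in the block, its lower 42 mm in the hole
- rod_top (a point): centre of the flat top of the depth rod's grip, 14 mm above rod_head
- rod_tip (a point): centre of the rod's flat foot, 146 mm below rod_head; the foot is 8 mm wide and tapers out to the full 14 mm within 4 mm
- block: fixed wooden block, 80 x 80 x 50 mm high, that holds the rod in a round upright hole at its centre; origin at the centre of its underside
- bore (a point): centre of the open mouth of the bore, at the top of the grey fork leg, 140 mm above the bench. The leg is an upright round tube, 42 mm outside, bore 16.5 mm in diameter. The bore's bottom is a rubber bumper that cannot be seen, 70 to 105 mm below the mouth, different every time. This point's -y axis points to the height gauge's column, 130 mm away; z is up
- bumper (a joint): how far the rubber bumper at the bottom of the bore is squeezed (m, 0 = free, grows as it is pressed). It gives about 1 mm for each 2 N; 1.5 mm or more is firmly home, over 8 mm crushes it
- gauge (a joint): height of the gauge's slide on its column (m, 0 = lowest, 0.125 = highest, upwards). It stays where it is left; moving it takes about 4 N
- gauge_tip (a point): end of the pointer of the height gauge, on its top face: a steel bar 8 x 8 mm that runs level from the slide towards the rod and ends 45 mm from the bore's axis. It stands 125 mm above the bench when the joint reads 0 and always starts at least 30 mm too low
- gauge_tab (a point): centre of the black upright tab on the pointer, to grip the slide by: 10 mm thick (along x of this point), 18 mm wide (along y) and 28 mm tall; it is 68 mm from the bore's axis and 62 mm from the column's axis, its centre 14 mm above the pointer's top face; its y axis points at the bore
- mug: white mug, 76 mm wide and 90 mm tall, standing; origin at the centre of its underside; leave alone
- spacer: steel spacer ring, 40 mm wide and 20 mm high, lying flat; origin at the centre of its underside; leave alone
- spanner: steel spanner 180 mm long, lying; origin near its middle; leave alone
- ball: small brass spring ball (10 mm) in the bore's wall, 16 mm below the mouth on the +x side of point bore; origin at its centre. It pushes sideways on the rod with 4 to 6 N, so the rod drags with about 2 to 7 N all the way down and does not fall in by its own weight
- stand: fixed fixture that clamps the leg: a dark steel plate 120 x 240 x 12 mm with 40 mm aluminium jaws at the leg's foot and, at 130 mm from the bore's axis in -y, the gauge's steel column, 15 mm thick and 265 mm high; origin on the bench under the bore's axis
Not all that is in view belongs to the job. There is more than one size of the part that bears rod_head; the job needs the largest.

How it is judged:
On the way, in this order (a step that is already met when the one before it is completed fails the run):
1. the rod is down the bore and presses the bumper by at least 1.5 mm (value of joint bumper above 0.0015 m and horizontal distance between rod_tip and bore below 0.005 m), for 0.2 s.
2. the pointer is level with the rod's top within 4 mm while the rod stands on the bumper (z of rod_top in the frame of gauge_tip between -0.004 and 0.004 m and value of joint bumper above 0.0003 m), for 0.2 s.
At the end, for the whole second after the job is handed in: the rod stands free in the bore with its foot still on the bumper (bumper squeezed at least 0.3 mm, foot within 5 mm of the bore's axis, rod upright within 0.08 rad) and the top face of the gauge's pointer is level with the top of the rod within 4 mm (all of step 2 and horizontal distance between rod_tip and bore below 0.005 m and angle between rod_top's own z axis and vertical below 0.08 rad); the robot touches nothing.
It fails at once if the bumper is crushed by more than 8 mm (value of joint bumper above 0.008 m).
It fails at once if the mug, the spacer or the spanner is moved by more than 30 mm (distance of any of mug, spacer, spanner from where it was at the start of the episode above 0.03 m).
It also fails if it takes over 66 s, if anything falls off the work surface, if the arm or the gripper's body presses on something with over 40 N, if the wrist force passes 120 N, or if a joint passes its speed limit or range.

ROBOT

A 6-joint arm with a two-finger parallel gripper is mounted at the origin on the work surface. World frame = base frame: x ahead of the robot, y to its left, z up, the work surface at z = 0. Lengths are in m, angles in rad, forces in N, time in s.
With the tool pointing down it reaches from about 0.325 to 0.925 m from the base axis. Payload 3.1 kg.
Tool frame: the origin (TCP) lies on the centre line of the jaws, within the pads' length; the fingertips stand 17 mm ahead of it and the grasp point (between the pads) lies 2 mm behind it; z points along the fingers, y is the line along which they close (so a half turn about z gives the same grasp; the last joint's range is limited). The gripper opens to 85 mm and grips with 20 to 120 N. Pads are 22 mm wide; open, the fingers measure 114 mm over their backs; the gripper's body (76 mm by 85 mm) begins 54 mm behind the grasp point. The pads swing forward as they close: fully open they stand 13 mm farther back than shut.
Start: joints at [1.041, 0.217, 1.613, -0, 1.311, -0.112], TCP at [0.254, 0.571, 0.248] pointing down, gripper open.
Joint ranges: [-2.75, 2.75], [-0.78, 2.1], [0.31, 2.55], [-1.13, 4.27], [0.13, 2.63], [-2.58, 2.58]. Speed limits (rad/s): [2.79, 2.79, 3.14, 3.14, 3.14, 3.14].

INTERFACE

Orientations are given as a unit quaternion [w, x, y, z].
In Python, from rig import bot gives the robot as it stands.
- The arm moves only by the tool send_rows, never from a script. Its argument "rows" is a list of rows, each a list of 7 numbers: the turn, a rotation vector about the tool's x, y, z in rad, then the shift along the tool's x, y, z in cm, then the opening, from 0 (shut) to 1 (fully open). In form: [[wx, wy, wz, dx, dy, dz, gripper], ...]. A call has exactly 5 rows; each row is the pose to reach, as a shift and turn from the pose commanded when the call began, along the tool's axes at that moment; what a row does not reach only later rows make up. A row lasts 1/12 s, in which the tool goes at most 41.7 mm and 7.16 degrees, less where a joint would pass 70% of its speed; a pose out of reach is approached as far as the arm can. A call with a gripper value outside its range is refused whole. The fingers move at their own pace and stop on an object; "squeeze" is the grip in N (left out, the last holds). Time passes only in rows, so rows that repeat a pose let the fingers close, or fill a call up. It gives the time, the measured TCP pose, the force, the opening and the grip force at its end, in the units of the state.
- bot.state(): the state, without advancing time (a new reading comes with each control period).
- bot.read_camera(name): name is "side" or "top"; returns a dict with "img" (384x512x3 uint8, red, green, blue), "fx", "fy", "cx", "cy" (pixels), "k1" (the pictures are not rectified: a ray, as slopes to the right and down, at radius r is drawn at 1 + k1 r^2 times it, then the intrinsics apply), "rvec" (rotation vector, rad) and "tvec" (3), from world to camera coordinates, as OpenCV has them. Camera axes: x right, y down, z forward; pixel columns grow to the right and rows downward; lengths in m; the calibration is good to about 2 mm. A picture is of the moment at which its call begins. There is no depth.
- bot.sign_off(): hands the job in; it is judged then, once.
The state is a dict: "time_s": time; "joint_positions": joint angles; "joint_vel": joint speeds; "joint_efforts": joint torques, N m; "position": TCP position; "tcp_rot": TCP orientation; "wrist_force": force on the tool from outside, world axes, zero at the start; "ft_torque": the same for the moment, N m; "grip_width": opening from 0.0 (shut) to 1.0 (fully open); "gripper_force": force on a finger pad.
Only numpy, scipy, OpenCV 4.12 (cv2) and the standard library are available. Lean on these libraries where they do the work, as an engineer would, in place of code of your own. Each camera call takes 0.05 s, during which the arm holds its last target. There are 200 camera calls.

## Working session

There is one attempt and no reset: what is moved stays moved. The work goes in short steps, Python scripts to look and compute and a tool call to move; the robot and the scene stay as the last step left them, time stands still between calls to the robot, and variables do not carry over. Pictures are saved under pics/ and viewed, at most 10 in all, crops included, and the job is handed in when it is done.

Besides the shell and the picture viewer there is one more tool, called as name(argument=value, ...), one argument or row to a line, values as JSON. send_rows: Moves the arm, as the interface text tells. Its arguments: {"type":"object","properties":{"rows":{"type":"array"},"squeeze":{"type":"number"}},"required":["rows"]}

```bash
mkdir -p pics; ls; cat > h.py <<'E'
import numpy as np, cv2
from rig import bot
def cam(n,save=None):
    c=bot.read_camera(n)
    if save: cv2.imwrite(save,c['img'][:,:,::-1])
    return c
def K(c): return np.array([[c['fx'],0,c['cx']],[0,c['fy'],c['cy']],[0,0,1.]])
def D(c): return np.array([c['k1'],0,0,0,0.])
def ray(c,u,v):
    p=cv2.undistortPoints(np.array([[[u,v]]],float),K(c),D(c))[0,0]
    R=cv2.Rodrigues(np.array(c['rvec'],float))[0]; t=np.array(c['tvec'],float).ravel()
    return -R.T@t, R.T@np.array([p[0],p[1],1.])
def atz(c,u,v,z):
    o,d=ray(c,u,v); return o+d*(z-o[2])/d[2]
def tri(*a):
    A=np.zeros((3,3));b=np.zeros(3)
    for c,u,v in a:
        o,d=ray(c,u,v); d/=np.linalg.norm(d);M=np.eye(3)-np.outer(d,d);A+=M;b+=M@o
    return np.linalg.solve(A,b)
def proj(c,P):
    return cv2.projectPoints(np.array(P,float).reshape(-1,3),np.array(c['rvec'],float),np.array(c['tvec'],float),K(c),D(c))[0][:,0]
E
python3 - <<'E'
from h import *
import pickle
C={n:cam(n) for n in('side','top')}
pickle.dump(C,open('c0.pkl','wb'))
for n in C:
    cv2.imwrite(f'pics/{n}0.png',cv2.resize(C[n]['img'][:,:,::-1],(800,600),interpolation=cv2.INTER_CUBIC))
    print(n,ray(C[n],256,192),C[n]['fx'],C[n]['k1'])
print(bot.state())
E
```

```text
pics
side (array([0.54083967, 0.54335215, 0.580732  ]), array([ 0.0598728 , -0.76655718, -0.6394979 ])) 346.57617454336946 -0.050783815702700644
top (array([0.51783627, 0.00818242, 0.97453549]), array([ 0.06067346, -0.00637788, -0.99815136])) 435.5181204993716 -0.10355508673381118
{'time_s': 0.1, 'joint_positions': array([ 1.04081939e+00,  2.17688554e-01,  1.61481681e+00, -2.35535573e-06,
        1.31131277e+00, -1.12218001e-01]), 'joint_vel': array([-4.81741176e-04, -2.57824086e-03, -2.12129413e-03, -5.71644177e-04,
        6.13972809e-05, -1.54044109e-03]), 'joint_efforts': array([-1.07620537e-03, -3.98075402e+01, -3.04972458e+01, -1.54989930e-04,
        4.16845054e-03,  2.56609599e-05]), 'position': array([0.25319538, 0.57062985, 0.24707019]), 'tcp_rot': array([-3.50109605e-04,  2.07363429e-01,  9.78263344e-01, -1.05622529e-03]), 'wrist_force': array([0.24962802, 0.27474954, 0.20632023]), 'ft_torque': array([-0.02787066, -0.02656479,  0.02336065]), 'gripper_force': 0.0, 'grip_width': 1.0016090143451075}
```

View pics/side0.png

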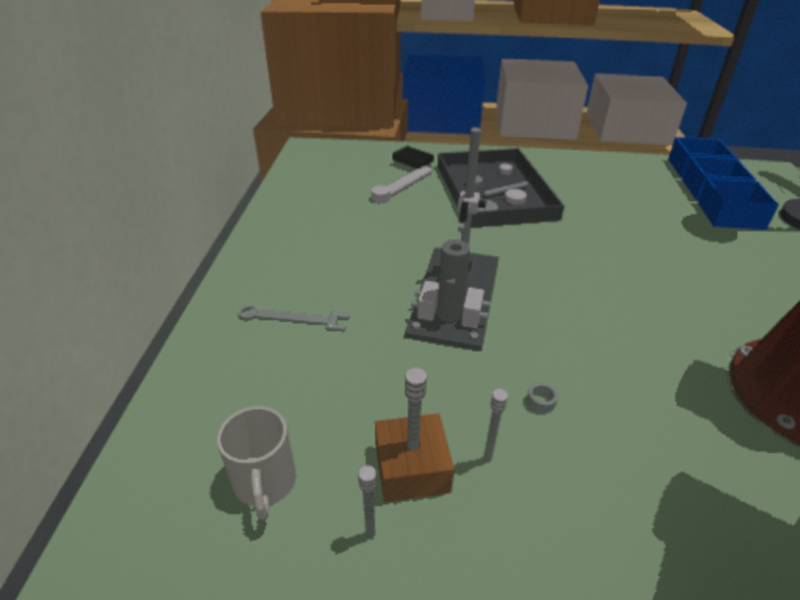

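View pics/top0.png

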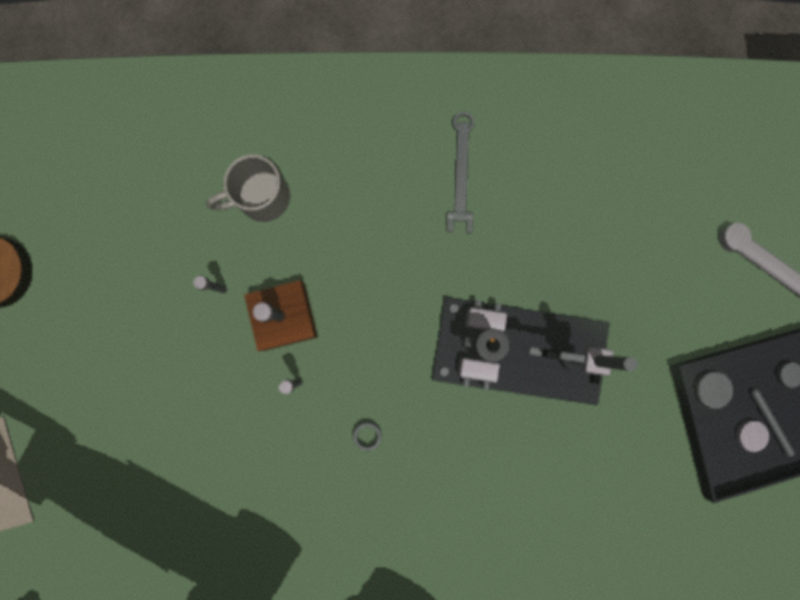

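Side view: the rod heads are at (415,380) in the block, and loose at (498,398) and (367,475). Only the first stands in the wooden block and is also the largest, so it fits. Next I'll confirm it in a crop and read the leg and gauge.

```bash
python3 - <<'E'
from h import *
import pickle
C=pickle.load(open('c0.pkl','rb'))
def cr(n,x,y,w,h,W,H): return cv2.resize(C[n]['img'][y:y+h,x:x+w,::-1],(W,H),interpolation=cv2.INTER_CUBIC)
# scale 4 each : 100x75 px panels
P=np.vstack([np.hstack([cr('side',230,230,100,75,400,300),cr('side',250,80,100,75,400,300)]),
 np.hstack([cr('top',120,170,100,75,400,300),cr('top',290,185,120,75,480,300)[:,:400] ])])
cv2.imwrite('pics/crop1.png',P)
P=np.vstack([np.hstack([cr('side',255,140,75,75,400,400),cr('top',290,190,75,75,400,400)])])
cv2.imwrite('pics/crop2.png',P)
E
```

```text
(no output)
```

View pics/crop1.png

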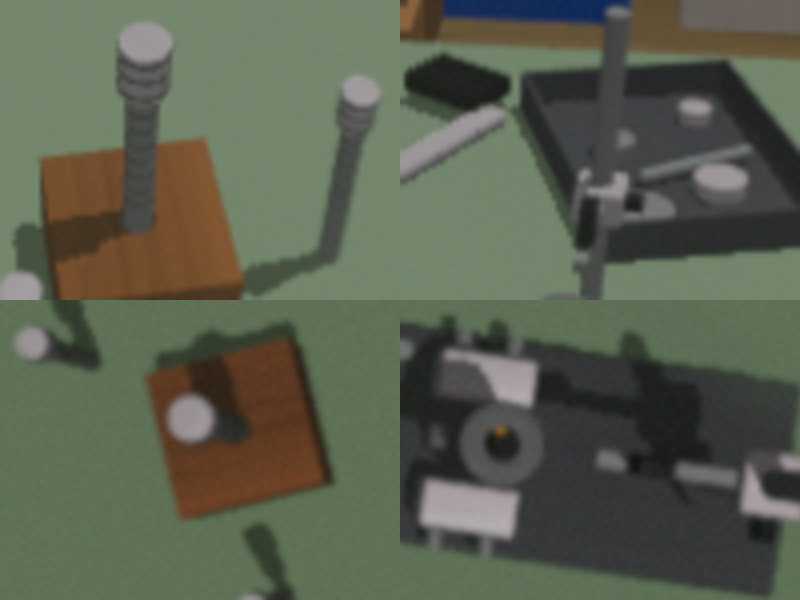

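View pics/crop2.png

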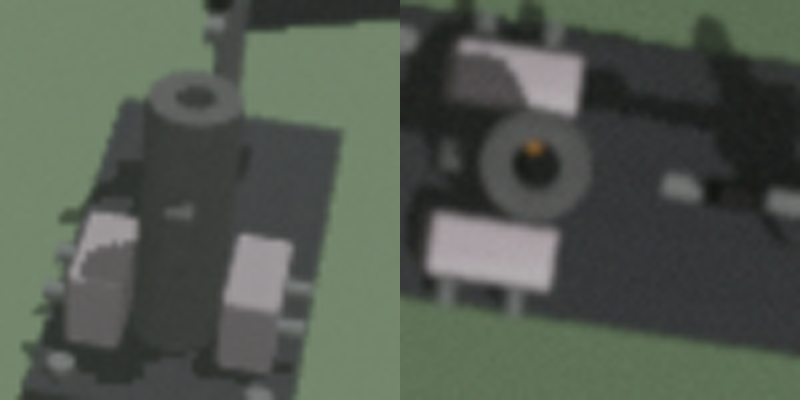

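Crop 1 confirms the block's rod is the thickest and tallest of the three. Its head is at side (266,241) and top (167,199). Crop 2 shows the bore mouth at side (291.7,158.2) and top (315.5,220.7), with the brass ball up-image (+x). The gauge tip is at top (339.5,225) and side (294.5,145.5).

```bash
python3 - <<'E'
from h import *
import pickle
np.set_printoptions(precision=4,suppress=True)
C=pickle.load(open('c0.pkl','rb'));s,t=C['side'],C['top']
S=lambda u,v:(s,u-.4,v-.4); T=lambda u,v:(t,u-.4,v-.4)
print('rodtop',tri(S(266.25,241),T(167.5,199.5)),atz(*T(167.5,199.5),.168),atz(*S(266.25,241),.168))
print('bore',tri(S(291.75,158.2),T(315.5,220.75)),atz(*T(315.5,220.75),.14),atz(*S(291.75,158.2),.14))
print('tip',tri(S(294.5,145.5),T(339.5,225)),'tab',tri(S(296.7,135),T(350,225.7)))
p=[atz(t,u*.64,v*.64,.012) for u,v in [(445,297),(608,322),(598,404),(433,380)]]
p=np.array(p);print(p)
a=(p[1]-p[0]+p[2]-p[3])/2; print('axis',a/np.linalg.norm(a),np.linalg.norm(a),p.mean(0))
print('coltop',atz(t,632*.64,363*.64,.265), atz(s,474*.64,131*.64,.265))
b=np.array([atz(t,120+u/4,170+v/4,.05) for u,v in[(148,75),(290,40),(332,183),(182,218)]]);print('block',b.mean(0)[:2],b)
E
```

```text
rodtop [0.5537 0.1683 0.1686] [0.5539 0.1685 0.168 ] [0.5535 0.1678 0.168 ]
bore [ 0.5135 -0.11    0.1421] [ 0.5139 -0.1104  0.14  ] [ 0.5129 -0.1132  0.14  ]
tip [ 0.5065 -0.1551  0.1479] tab [ 0.5041 -0.1709  0.1671]
[[ 0.5805 -0.0618  0.012 ]
 [ 0.5444 -0.2953  0.012 ]
 [ 0.4278 -0.2791  0.012 ]
 [ 0.4633 -0.0443  0.012 ]]
axis [-0.1512 -0.9885  0.    ] 0.2368942776293928 [ 0.504  -0.1701  0.012 ]
coltop [ 0.4941 -0.2407  0.265 ] [ 0.4948 -0.2352  0.265 ]
block [0.5525 0.1654] [[0.5813 0.2139 0.05  ]
 [0.5999 0.1378 0.05  ]
 [0.5237 0.1149 0.05  ]
 [0.5051 0.1949 0.05  ]]
```

```bash
cat >> h.py <<'E'
from scipy.spatial.transform import Rotation as Ro
ex=np.array([.9885,-.151,0]); 
Rg=Ro.from_matrix(np.c_[np.cross(ex,[0,0,-1]),ex,[0,0,-1]])
def go(*Ps):
    s=bot.state();q=s['tcp_rot'];R=Ro.from_quat(np.r_[q[1:],q[0]])
    np.set_printoptions(precision=4,suppress=True)
    print('t',s['time_s'],'pos',s['position'],'F',s['wrist_force'],'g',s['grip_width'],s['gripper_force'])
    print('turn',(R.inv()*Rg).as_rotvec())
    for P in Ps: print(P,'shift cm',100*R.inv().apply(np.array(P)-s['position']))
E
python3 -c "
from h import *
go((.5535,.168,.24))"
```

```text
t 0.1 pos [0.2532 0.5706 0.2471] F [0.2496 0.2747 0.2063] g 1.0016090143451075 0.0
turn [-0.002   0.0012  1.3046]
(0.5535, 0.168, 0.24) shift cm [-43.7832 -24.615    0.7507]
```

send_rows(
  rows=[
    [0,0,1.3,-43.8,-24.6,0.7,1],
    [0,0,1.3,-43.8,-24.6,0.7,1],
    [0,0,1.3,-43.8,-24.6,0.7,1],
    [0,0,1.3,-43.8,-24.6,0.7,1],
    [0,0,1.3,-43.8,-24.6,0.7,1],
  ],
)

```text
time_s: 0.52
position: [0.3785, 0.4025, 0.2448]
tcp_rot: [-0.0, 0.5, 0.866, -0.0]
wrist_force: [1.1, 0.9, -0.4]
grip_width: 0.996
gripper_force: 0.0
```

```bash
python3 -c "
from h import *
go((.5535,.168,.24))"
```

```text
t 0.5167 pos [0.3785 0.4025 0.2448] F [ 1.109   0.8945 -0.3705] g 0.9957900706097516 0.0
turn [-0.0008  0.0006  0.6742]
(0.5535, 0.168, 0.24) shift cm [-29.0561   3.4556   0.4827]
```

send_rows(
  rows=[
    [0,0,0.67,-29,3.4,0.4,1],
    [0,0,0.67,-29,3.4,0.4,1],
    [0,0,0.67,-29,3.4,0.4,1],
    [0,0,0.67,-29,3.4,0.4,1],
    [0,0,0.67,-29,3.4,0.4,1],
  ],
)

```text
time_s: 0.93
position: [0.5039, 0.2359, 0.2421]
tcp_rot: [-0.0, 0.743, 0.67, -0.0]
wrist_force: [0.7, 0.6, 0.4]
grip_width: 1.0
gripper_force: 0.0
```

```bash
python3 -c "
from h import *
go((.5535,.168,.24))"
```

```text
t 0.9333 pos [0.5039 0.2359 0.2421] F [0.7398 0.6192 0.3782] g 1.0002834279724584 0.0
turn [-0.0006  0.0002  0.0484]
(0.5535, 0.168, 0.24) shift cm [-6.2436  5.6379  0.2068]
```

send_rows(
  rows=[
    [0,0,0.045,-6.2,5.6,0.2,1],
    [0,0,0.045,-6.2,5.6,0.2,1],
    [0,0,0.045,-6.2,5.6,0.2,1],
    [0,0,0.045,-6.2,5.6,0.2,1],
    [0,0,0.045,-6.2,5.6,0.2,1],
  ],
)

```text
time_s: 1.35
position: [0.5525, 0.1707, 0.2399]
tcp_rot: [-0.001, 0.756, 0.655, -0.001]
wrist_force: [0.3, 0.6, -0.2]
grip_width: 0.999
gripper_force: 0.0
```

```bash
python3 -c "
from h import *
go((.5535,.168,.24),(.5535,.168,.152))"
```

```text
t 1.35 pos [0.5525 0.1707 0.2399] F [ 0.2749  0.551  -0.1927] g 0.999111450038447 0.0
turn [-0.0019 -0.0002  0.0087]
(0.5535, 0.168, 0.24) shift cm [-0.2544  0.1345 -0.0146]
(0.5535, 0.168, 0.152) shift cm [-0.256   0.151   8.7854]
```

send_rows(
  rows=[
    [0,0,0.008,-0.25,0.14,2.5,1],
    [0,0,0.008,-0.25,0.14,5,1],
    [0,0,0.008,-0.25,0.14,7.5,1],
    [0,0,0.008,-0.25,0.14,8.8,1],
    [0,0,0.008,-0.25,0.14,8.8,1],
  ],
)

```text
time_s: 1.77
position: [0.5501, 0.169, 0.1483]
tcp_rot: [-0.002, 0.757, 0.653, -0.004]
wrist_force: [-1.0, -0.9, 0.2]
grip_width: 1.0
gripper_force: 0.0
```

```bash
python3 - <<'E'
from h import *
go((.5535,.168,.152))
import cv2
s=cam('side')['img'][190:310,200:320,::-1];t=cam('top')['img'][140:260,110:230,::-1]
cv2.imwrite('pics/g1.png',np.hstack([cv2.resize(x,(400,400),interpolation=cv2.INTER_CUBIC) for x in(s,t)]))
E
```

```text
t 1.7667 pos [0.5501 0.169  0.1483] F [-1.0014 -0.9253  0.236 ] g 1.000144360801756 0.0
turn [-0.0083  0.0025  0.0039]
(0.5535, 0.168, 0.152) shift cm [-0.0458  0.3523 -0.3755]
```

View pics/g1.png

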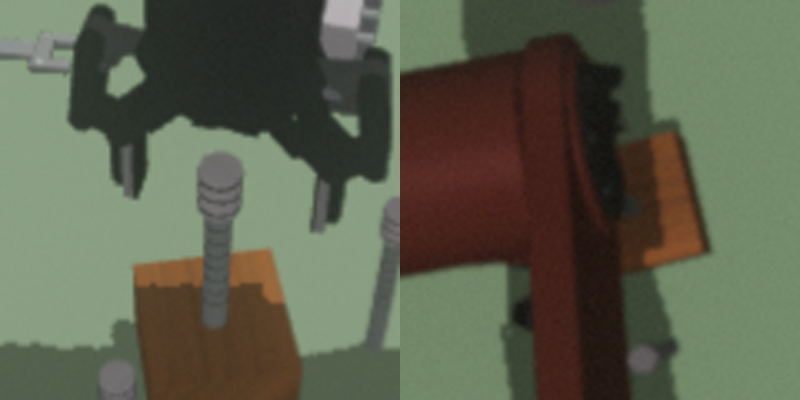

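The rod head sits midway between the open fingers. I'll settle onto it and close.

send_rows(
  rows=[
    [-0.004,0,0.004,0,0.3,-0.3,1],
    [-0.004,0,0.004,0,0.3,-0.3,1],
    [-0.004,0,0.004,0,0.3,-0.3,1],
    [-0.004,0,0.004,0,0.3,-0.3,1],
    [-0.004,0,0.004,0,0.3,-0.3,1],
  ],
  squeeze=50,
)

```text
time_s: 2.28
position: [0.5576, 0.1676, 0.1564]
tcp_rot: [0.002, 0.759, 0.651, 0.002]
wrist_force: [1.0, -0.4, -0.5]
grip_width: 1.0
gripper_force: 0.0
```

```bash
python3 -c "
from h import *
go((.5535,.168,.152))"
```

```text
t 2.2833 pos [0.5576 0.1676 0.1564] F [ 1.0152 -0.3537 -0.5485] g 1.0002906203158217 0.0
turn [ 0.0053 -0.0005 -0.0026]
(0.5535, 0.168, 0.152) shift cm [-0.0217 -0.4127  0.4352]
```

send_rows(
  rows=[
    [0,0,0,0,0,0,1],
    [0,0,0,0,0,0,1],
    [0,0,0,0,0,0,1],
    [0,0,0,0,0,0,1],
    [0,0,0,0,0,0,1],
  ],
)

```text
time_s: 2.7
position: [0.5571, 0.1675, 0.1554]
tcp_rot: [0.001, 0.759, 0.651, 0.001]
wrist_force: [-0.6, 0.2, -0.8]
grip_width: 0.996
gripper_force: 0.0
```

```bash
python3 -c "
from h import *
go((.5535,.168,.152))"
```

```text
t 2.7 pos [0.5571 0.1675 0.1554] F [-0.5578  0.2097 -0.7697] g 0.9959819002533472 0.0
turn [ 0.0038  0.     -0.0025]
(0.5535, 0.168, 0.152) shift cm [-0.0083 -0.3604  0.3419]
```

send_rows(
  rows=[
    [0.004,0,-0.002,0,-0.36,0.34,1],
    [0.004,0,-0.002,0,-0.36,0.34,1],
    [0.004,0,-0.002,0,-0.36,0.34,1],
    [0.004,0,-0.002,0,-0.36,0.34,1],
    [0.004,0,-0.002,0,-0.36,0.34,1],
  ],
)

```text
time_s: 3.12
position: [0.5536, 0.1682, 0.1521]
tcp_rot: [0.0, 0.759, 0.651, 0.0]
wrist_force: [-0.0, -0.2, 0.7]
grip_width: 0.999
gripper_force: 0.0
```

send_rows(
  rows=[
    [0,0,0,0,0,0,0],
    [0,0,0,0,0,0,0],
    [0,0,0,0,0,0,0],
    [0,0,0,0,0,0,0],
    [0,0,0,0,0,0,0],
  ],
  squeeze=50,
)

```text
time_s: 3.53
position: [0.5536, 0.1681, 0.1522]
tcp_rot: [0.0, 0.759, 0.651, 0.0]
wrist_force: [0.1, -0.5, -0.2]
grip_width: 0.302
gripper_force: 0.0
```

send_rows(
  rows=[
    [0,0,0,0,0,0,0],
    [0,0,0,0,0,0,0],
    [0,0,0,0,0,0,0],
    [0,0,0,0,0,0,0],
    [0,0,0,0,0,0,0],
  ],
)

```text
time_s: 3.95
position: [0.5537, 0.1682, 0.1523]
tcp_rot: [0.0, 0.759, 0.651, 0.0]
wrist_force: [-0.1, 0.1, 2.3]
grip_width: 0.24
gripper_force: 48.8
```

```bash
python3 -c "
from h import *
go((.5535,.168,.152),(.5535,.168,.30))"
```

```text
t 3.95 pos [0.5537 0.1682 0.1523] F [-0.0845  0.1376  2.2541] g 0.239978829548989 48.793805837631226
turn [ 0.0003 -0.0001 -0.0004]
(0.5535, 0.168, 0.152) shift cm [-0.0182 -0.0144  0.0313]
(0.5535, 0.168, 0.3) shift cm [ -0.0166  -0.0106 -14.7687]
```

send_rows(
  rows=[
    [0,0,0,0,0,-1,0],
    [0,0,0,0,0,-3,0],
    [0,0,0,0,0,-5.5,0],
    [0,0,0,0,0,-8,0],
    [0,0,0,0,0,-10.5,0],
  ],
)

```text
time_s: 4.37
position: [0.5528, 0.168, 0.2578]
tcp_rot: [-0.0, 0.759, 0.651, -0.001]
wrist_force: [-0.3, -0.5, -2.1]
grip_width: 0.239
gripper_force: 49.4
```

send_rows(
  rows=[
    [0,0,0,0,0,-2,0],
    [0,0,0,0,0,-3.5,0],
    [0,0,0,0,0,-4.5,0],
    [0,0,0,0,0,-5,0],
    [0,0,0,0,0,-5,0],
  ],
)

```text
time_s: 4.78
position: [0.5539, 0.1682, 0.3082]
tcp_rot: [0.0, 0.759, 0.651, 0.001]
wrist_force: [0.1, -0.2, -2.0]
grip_width: 0.242
gripper_force: 49.4
```

```bash
python3 -c "
from h import *
go((.5135,-.111,.302))"
```

```text
t 4.7833 pos [0.5539 0.1682 0.3082] F [ 0.0943 -0.1771 -2.0239] g 0.24245845720124568 49.40688371658325
turn [ 0.0015 -0.0005 -0.0004]
(0.5135, -0.111, 0.302) shift cm [-28.2075   0.2356   0.6044]
```

send_rows(
  rows=[
    [0,0,0,-1,0,0,0],
    [0,0,0,-3,0.05,0,0],
    [0,0,0,-6,0.1,0,0],
    [0,0,0,-9,0.15,0,0],
    [0,0,0,-12,0.2,0,0],
  ],
)

```text
time_s: 5.2
position: [0.5358, 0.0477, 0.3049]
tcp_rot: [-0.001, 0.758, 0.652, -0.002]
wrist_force: [0.3, -0.9, -1.7]
grip_width: 0.244
gripper_force: 49.4
```

send_rows(
  rows=[
    [0,0,0,-3,0,0,0],
    [0,0,0,-6,0,0,0],
    [0,0,0,-9,0,0,0],
    [0,0,0,-11.5,0,0,0],
    [0,0,0,-13.5,0,0,0],
  ],
)

```text
time_s: 5.62
position: [0.515, -0.0866, 0.305]
tcp_rot: [-0.001, 0.759, 0.651, -0.001]
wrist_force: [0.2, 0.2, -2.1]
grip_width: 0.242
gripper_force: 49.4
```

send_rows(
  rows=[
    [0,0,0,-1.5,0,0,0],
    [0,0,0,-2.3,0,0,0],
    [0,0,0,-2.7,0,0,0],
    [0,0,0,-2.7,0,0,0],
    [0,0,0,-2.7,0,0,0],
  ],
)

```text
time_s: 6.03
position: [0.5126, -0.1104, 0.3065]
tcp_rot: [-0.001, 0.759, 0.651, -0.0]
wrist_force: [-0.4, 0.0, -1.3]
grip_width: 0.244
gripper_force: 49.4
```

```bash
python3 - <<'E'
from h import *
go((.5135,-.111,.308))
E
```

```text
t 6.0333 pos [ 0.5126 -0.1104  0.3065] F [-0.4454  0.0088 -1.2821] g 0.24412260821423765 49.386727809906006
turn [-0.0012 -0.0008 -0.0004]
(0.5135, -0.111, 0.308) shift cm [-0.0406  0.1006 -0.1524]
```

send_rows(
  rows=[
    [0,0,0,0,0.1,0.3,0],
    [0,0,0,0,0.1,0.6,0],
    [0,0,0,0,0.1,0.9,0],
    [0,0,0,0,0.1,1.1,0],
    [0,0,0,0,0.1,1.1,0],
  ],
)

```text
time_s: 6.45
position: [0.5135, -0.1105, 0.2952]
tcp_rot: [-0.001, 0.759, 0.652, -0.0]
wrist_force: [-0.4, 0.1, -2.2]
grip_width: 0.246
gripper_force: 49.4
```

send_rows(
  rows=[
    [0,0,0,0,0,0,0],
    [0,0,0,0,0,0,0],
    [0,0,0,0,0,0,0],
    [0,0,0,0,0,0,0],
    [0,0,0,0,0,0,0],
  ],
)

```text
time_s: 6.87
position: [0.5139, -0.1111, 0.2963]
tcp_rot: [0.0, 0.759, 0.651, 0.0]
wrist_force: [-0.1, -0.4, -2.1]
grip_width: 0.241
gripper_force: 49.4
```

```bash
python3 - <<'E'
from h import *
go((.5135,-.111,.295))
c=cam('side');t=cam('top')
p=bot.state()['position']
print(proj(c,[p-[0,0,.1443],[.5135,-.111,.14]]),proj(t,[.5135,-.111,.14]))
cv2.imwrite('pics/a1.png',np.hstack([cv2.resize(c['img'][90:190,240:340,::-1],(400,400),interpolation=cv2.INTER_CUBIC),cv2.resize(t['img'][170:270,265:365,::-1],(400,400),interpolation=cv2.INTER_CUBIC)]))
E
```

```text
t 6.8667 pos [ 0.5139 -0.1111  0.2963] F [-0.1131 -0.4286 -2.0888] g 0.24051560548271275 49.38654541969299
turn [ 0.0003  0.     -0.0005]
(0.5135, -0.111, 0.295) shift cm [ 0.0086 -0.0426  0.13  ]
[[291.2827 153.849 ]
 [291.0605 158.3303]] [[315.4323 220.5708]]
```

View pics/a1.png

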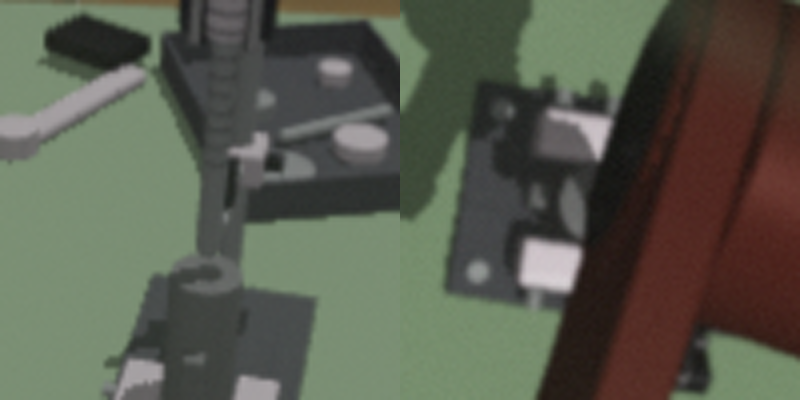

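Tip and bore line up (tip about (291.5,152), mouth (291.5,158.5)). I'll descend gently and watch the force.

send_rows(
  rows=[
    [0,0,0,0,0,0.4,0],
    [0,0,0,0,0,0.8,0],
    [0,0,0,0,0,1.2,0],
    [0,0,0,0,0,1.6,0],
    [0,0,0,0,0,2.0,0],
  ],
)

```text
time_s: 7.38
position: [0.5136, -0.111, 0.2753]
tcp_rot: [-0.0, 0.759, 0.651, -0.0]
wrist_force: [0.2, -1.0, -1.5]
grip_width: 0.239
gripper_force: 49.4
```

send_rows(
  rows=[
    [0,0,0,0,0,0.2,0],
    [0,0,0,0,0,0.4,0],
    [0,0,0,0,0,0.6,0],
    [0,0,0,0,0,0.8,0],
    [0,0,0,0,0,0.8,0],
  ],
)

```text
time_s: 7.8
position: [0.5135, -0.111, 0.268]
tcp_rot: [-0.0, 0.759, 0.651, -0.0]
wrist_force: [0.2, 0.3, -1.9]
grip_width: 0.244
gripper_force: 49.6
```

```bash
python3 - <<'E'
from h import *
go((.5137,-.1107,.25))
E
```

```text
t 7.8 pos [ 0.5135 -0.111   0.268 ] F [ 0.1615  0.2699 -1.8797] g 0.2437954688231058 49.56840455532074
turn [-0.001  -0.     -0.0004]
(0.5137, -0.1107, 0.25) shift cm [0.0341 0.0138 1.8045]
```

send_rows(
  rows=[
    [0,0,0,0,0,0.3,0],
    [0,0,0,0,0,0.7,0],
    [0,0,0,0,0,1.1,0],
    [0,0,0,0,0,1.5,0],
    [0,0,0,0,0,1.8,0],
  ],
)

```text
time_s: 8.22
position: [0.5133, -0.111, 0.2494]
tcp_rot: [-0.001, 0.759, 0.651, -0.0]
wrist_force: [-2.5, -0.5, 1.5]
grip_width: 0.243
gripper_force: 50.0
```

send_rows(
  rows=[
    [0,0,0,0,0,0.3,0],
    [0,0,0,0,0,0.7,0],
    [0,0,0,0,0,1.1,0],
    [0,0,0,0,0,1.5,0],
    [0,0,0,0,0,1.8,0],
  ],
)

```text
time_s: 8.63
position: [0.5134, -0.111, 0.2313]
tcp_rot: [-0.001, 0.759, 0.651, -0.0]
wrist_force: [-3.5, 0.1, 0.9]
grip_width: 0.243
gripper_force: 50.0
```

```bash
python3 - <<'E'
from h import *
go((.5137,-.1107,.22))
E
```

```text
t 8.6333 pos [ 0.5134 -0.111   0.2313] F [-3.5073  0.0936  0.9153] g 0.24294497450049726 49.95988190174103
turn [-0.0012 -0.0002 -0.0004]
(0.5137, -0.1107, 0.22) shift cm [0.0295 0.0249 1.1257]
```

send_rows(
  rows=[
    [0,0,0,0,0,0.3,0],
    [0,0,0,0,0,0.6,0],
    [0,0,0,0,0,0.9,0],
    [0,0,0,0,0,1.2,0],
    [0,0,0,0,0,1.4,0],
  ],
)

```text
time_s: 9.05
position: [0.5135, -0.111, 0.2175]
tcp_rot: [-0.0, 0.759, 0.651, -0.0]
wrist_force: [-4.5, -0.3, 1.5]
grip_width: 0.243
gripper_force: 50.0
```

send_rows(
  rows=[
    [0,0,0,0,0,0.1,0],
    [0,0,0,0,0,0.2,0],
    [0,0,0,0,0,0.3,0],
    [0,0,0,0,0,0.4,0],
    [0,0,0,0,0,0.4,0],
  ],
)

```text
time_s: 9.47
position: [0.5135, -0.111, 0.2137]
tcp_rot: [-0.0, 0.759, 0.651, -0.0]
wrist_force: [-4.0, 0.4, -1.3]
grip_width: 0.245
gripper_force: 49.9
```

send_rows(
  rows=[
    [0,0,0,0,0,0.1,0],
    [0,0,0,0,0,0.2,0],
    [0,0,0,0,0,0.3,0],
    [0,0,0,0,0,0.4,0],
    [0,0,0,0,0,0.5,0],
  ],
)

```text
time_s: 9.88
position: [0.5139, -0.1111, 0.2092]
tcp_rot: [0.0, 0.759, 0.651, 0.0]
wrist_force: [-5.3, 0.6, 2.5]
grip_width: 0.238
gripper_force: 50.0
```

send_rows(
  rows=[
    [0,0,0,0,0,0.1,0],
    [0,0,0,0,0,0.2,0],
    [0,0,0,0,0,0.3,0],
    [0,0,0,0,0,0.3,0],
    [0,0,0,0,0,0.3,0],
  ],
)

```text
time_s: 10.3
position: [0.5141, -0.1112, 0.207]
tcp_rot: [0.0, 0.759, 0.651, 0.0]
wrist_force: [-5.8, 1.8, 4.6]
grip_width: 0.24
gripper_force: 50.6
```

send_rows(
  rows=[
    [0,0,0,0,0,0.05,0],
    [0,0,0,0,0,0.1,0],
    [0,0,0,0,0,0.1,0],
    [0,0,0,0,0,0.1,0],
    [0,0,0,0,0,0.1,0],
  ],
)

```text
time_s: 10.72
position: [0.5142, -0.1113, 0.2066]
tcp_rot: [0.0, 0.759, 0.651, 0.0]
wrist_force: [-6.8, 1.0, 6.9]
grip_width: 0.24
gripper_force: 50.7
```

send_rows(
  rows=[
    [0,0,0,0,0,0.05,0],
    [0,0,0,0,0,0.1,0],
    [0,0,0,0,0,0.1,0],
    [0,0,0,0,0,0.1,0],
    [0,0,0,0,0,0.1,0],
  ],
)

```text
time_s: 11.13
position: [0.5144, -0.1114, 0.2061]
tcp_rot: [0.001, 0.759, 0.651, 0.0]
wrist_force: [-6.6, 0.7, 7.7]
grip_width: 0.24
gripper_force: 50.9
```

Force rises with squeeze as the bumper should (about 3.5 mm, foot 78 mm deep). Releasing.

send_rows(
  rows=[
    [0,0,0,0,0,0,0.3],
    [0,0,0,0,0,0,0.5],
    [0,0,0,0,0,0,0.8],
    [0,0,0,0,0,0,1],
    [0,0,0,0,0,0,1],
  ],
)

```text
time_s: 11.55
position: [0.5146, -0.1113, 0.2042]
tcp_rot: [0.001, 0.759, 0.651, 0.001]
wrist_force: [0.5, 0.0, 1.1]
grip_width: 0.852
gripper_force: 0.0
```

send_rows(
  rows=[
    [0,0,0,0,0,-1,1],
    [0,0,0,0,0,-3,1],
    [0,0,0,0,0,-5,1],
    [0,0,0,0,0,-7,1],
    [0,0,0,0,0,-8,1],
  ],
)

```text
time_s: 11.97
position: [0.5154, -0.1116, 0.2879]
tcp_rot: [0.003, 0.759, 0.651, 0.001]
wrist_force: [0.2, 0.4, 0.4]
grip_width: 1.001
gripper_force: 0.0
```

```bash
python3 - <<'E'
from h import *
go((.5137,-.1107,.29))
c=cam('side')
cv2.imwrite('pics/b1.png',cv2.resize(c['img'][80:200,220:380,::-1],(800,600),interpolation=cv2.INTER_CUBIC))
for z in (.215,.22,.225): print(z,(proj(c,[.5137,-.1107,z])-[220,80])*5+2)
E
```

```text
t 11.9667 pos [ 0.5154 -0.1116  0.2879] F [0.1553 0.4447 0.376 ] g 1.0011804725176732 0.0
turn [ 0.0057  0.001  -0.0004]
(0.5137, -0.1107, 0.29) shift cm [ 0.0614 -0.1852 -0.2094]
0.215 [[369.5852 247.4281]]
0.22 [[370.4859 237.0007]]
0.225 [[371.3934 226.486 ]]
```

View pics/b1.png

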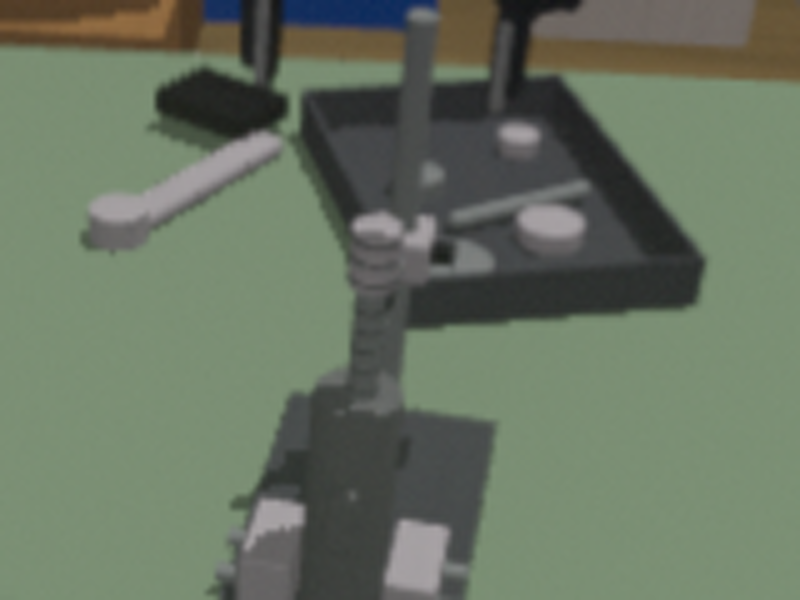

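The rod stands in the bore, its top at (377,229) in the crop, about z 0.2235 by side camera and 0.222 by kinematics. Next I'll get the pointer's height from the tab's intensity profile in the first picture.

```bash
python3 - <<'E'
from h import *
import pickle
c=pickle.load(open('c0.pkl','rb'))['side']
ax=np.array([-.1495,-.9888,0]);B=np.array([.5137,-.1107,0])
off=np.array([291.35,157.8])-proj(c,B+[0,0,.14])[0];print('off',off)
g=cv2.cvtColor(c['img'],cv2.COLOR_RGB2GRAY).astype(np.float32)
for d in (59,):
  for lat in(-.003,0,.003):
    Q=[B+ax*d/1000+ex*lat+[0,0,z] for z in np.arange(.135,.2,.003)]
    p=proj(c,Q)+off
    v=cv2.remap(g,p[:,0].astype(np.float32)[None],p[:,1].astype(np.float32)[None],cv2.INTER_LINEAR)[0]
    print(lat,[f'{q[2]*1000:.0f}:{x:.0f}' for q,x in zip(Q,v)])
P=cv2.resize(c['img'][115:160,280:320,::-1],(400,450),interpolation=cv2.INTER_CUBIC)
O=P.copy()
for G,col in((.145,(255,0,0)),(.150,(0,255,0)),(.155,(0,0,255))):
  R=[B+ax*.059+ex*l+[0,0,G+h] for l,h in((-.005,0),(.005,0),(.005,.028),(-.005,.028))]
  R2=[B+ax*a+ex*l+[0,0,G] for l,a in((-.004,.045),(.004,.045),(.004,.059),(-.004,.059))]
  for r in(R,R2):
    q=((proj(c,r)+off-[280,115])*10+4.5).astype(np.int32); cv2.polylines(O,[q],True,col,1)
cv2.imwrite('pics/tab.png',np.hstack([P,O]))
E
```

```text
off [ 0.37925346 -0.59994655]
-0.003 ['135:77', '138:88', '141:98', '144:91', '147:71', '150:43', '153:37', '156:34', '159:34', '162:36', '165:36', '168:36', '171:35', '174:40', '177:39', '180:50', '183:93', '186:129', '189:100', '192:71', '195:70', '198:71']
0 ['135:80', '138:101', '141:116', '144:103', '147:63', '150:38', '153:33', '156:33', '159:34', '162:33', '165:30', '168:32', '171:34', '174:35', '177:37', '180:51', '183:91', '186:123', '189:97', '192:79', '195:97', '198:100']
0.003 ['135:83', '138:101', '141:117', '144:102', '147:67', '150:46', '153:39', '156:39', '159:40', '162:40', '165:40', '168:43', '171:39', '174:46', '177:51', '180:65', '183:87', '186:99', '189:93', '192:103', '195:127', '198:125']
```

View pics/tab.png

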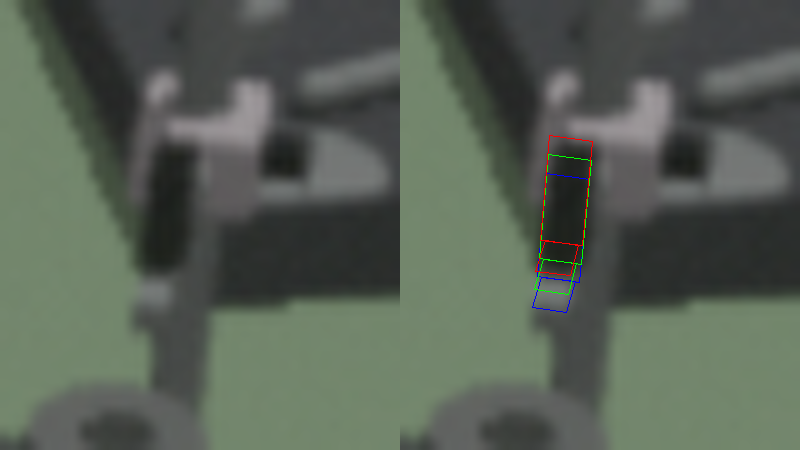

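The dark tab base is at z about 0.1475 and the bright tip patch agrees with 0.145–0.148, so the pointer top is at about 0.147. The tab needs a lift of about 75 mm.

```bash
python3 - <<'E'
from h import *
import pickle
t=pickle.load(open('c0.pkl','rb'))['top']
print('tab by top cam',atz(t,349.6,225.3,.17))
go((.5035,-.178,.285))
E
```

```text
tab by top cam [ 0.50463697 -0.17031215  0.17      ]
t 12.0167 pos [ 0.5162 -0.1118  0.2893] F [ 0.6    -0.3487  1.5689] g 1.0017721712901004 0.0
turn [ 0.0083  0.0015 -0.0004]
(0.5035, -0.178, 0.285) shift cm [-6.7306 -0.2548  0.4403]
```

send_rows(
  rows=[
    [0,0,0,-1.5,-0.1,0,1],
    [0,0,0,-3.5,-0.2,0,1],
    [0,0,0,-5.5,-0.25,0.2,1],
    [0,0,0,-6.7,-0.25,0.4,1],
    [0,0,0,-6.7,-0.25,0.4,1],
  ],
)

```text
time_s: 12.43
position: [0.5004, -0.1786, 0.2789]
tcp_rot: [-0.001, 0.76, 0.65, -0.001]
wrist_force: [-0.6, -0.1, -0.3]
grip_width: 1.0
gripper_force: 0.0
```

send_rows(
  rows=[
    [0,0,0,0,0,0,1],
    [0,0,0,0,0,0,1],
    [0,0,0,0,0,0,1],
    [0,0,0,0,0,0,1],
    [0,0,0,0,0,0,1],
  ],
)

```text
time_s: 12.85
position: [0.5014, -0.1763, 0.2802]
tcp_rot: [0.0, 0.758, 0.652, 0.0]
wrist_force: [-0.9, 0.1, 0.6]
grip_width: 0.997
gripper_force: 0.0
```

```bash
python3 - <<'E'
from h import *
go((.5035,-.178,.19),(.5035,-.178,.164))
E
```

```text
t 12.85 pos [ 0.5014 -0.1763  0.2802] F [-0.9252  0.1161  0.5592] g 0.997000735035518 0.0
turn [ 0.0002 -0.0001  0.0006]
(0.5035, -0.178, 0.19) shift cm [-0.1409  0.2296  9.0227]
(0.5035, -0.178, 0.164) shift cm [-0.1412  0.2291 11.6227]
```

send_rows(
  rows=[
    [0,0,0,-0.14,0.22,1,1],
    [0,0,0,-0.14,0.22,3,1],
    [0,0,0,-0.14,0.22,5,1],
    [0,0,0,-0.14,0.22,7,1],
    [0,0,0,-0.14,0.22,8.5,1],
  ],
)

```text
time_s: 13.27
position: [0.5024, -0.178, 0.1926]
tcp_rot: [-0.001, 0.759, 0.651, -0.0]
wrist_force: [0.3, 0.1, -0.8]
grip_width: 0.997
gripper_force: 0.0
```

send_rows(
  rows=[
    [0,0,0,0,0,1,1],
    [0,0,0,0,0,2,1],
    [0,0,0,0,0,2.8,1],
    [0,0,0,0,0,3.1,1],
    [0,0,0,0,0,3.1,1],
  ],
)

```text
time_s: 13.68
position: [0.503, -0.1785, 0.1635]
tcp_rot: [-0.0, 0.759, 0.651, -0.0]
wrist_force: [-0.1, 0.2, 0.4]
grip_width: 0.998
gripper_force: 0.0
```

send_rows(
  rows=[
    [0,0,0,0,0,0,1],
    [0,0,0,0,0,0,1],
    [0,0,0,0,0,0,1],
    [0,0,0,0,0,0,1],
    [0,0,0,0,0,0,1],
  ],
)

```text
time_s: 14.1
position: [0.5035, -0.1788, 0.1647]
tcp_rot: [0.0, 0.759, 0.651, 0.0]
wrist_force: [0.4, 0.7, -0.4]
grip_width: 0.999
gripper_force: 0.0
```

```bash
python3 - <<'E'
from h import *
go((.5035,-.178,.164))
E
```

```text
t 14.1 pos [ 0.5035 -0.1788  0.1647] F [ 0.427   0.6543 -0.3715] g 0.9990922185950821 0.0
turn [ 0.001   0.0003 -0.0004]
(0.5035, -0.178, 0.164) shift cm [ 0.0793 -0.009   0.0688]
```

send_rows(
  rows=[
    [0,0,0,0,0,0,0],
    [0,0,0,0,0,0,0],
    [0,0,0,0,0,0,0],
    [0,0,0,0,0,0,0],
    [0,0,0,0,0,0,0],
  ],
  squeeze=30,
)

```text
time_s: 14.52
position: [0.5032, -0.1786, 0.1641]
tcp_rot: [-0.0, 0.759, 0.651, -0.0]
wrist_force: [0.3, 0.5, -0.0]
grip_width: 0.3
gripper_force: 0.0
```

send_rows(
  rows=[
    [0,0,0,0,0,0,0],
    [0,0,0,0,0,0,0],
    [0,0,0,0,0,0,0],
    [0,0,0,0,0,0,0],
    [0,0,0,0,0,0,0],
  ],
)

```text
time_s: 14.93
position: [0.503, -0.1786, 0.1641]
tcp_rot: [-0.0, 0.759, 0.651, -0.0]
wrist_force: [-1.2, -0.8, 0.7]
grip_width: 0.109
gripper_force: 35.7
```

send_rows(
  rows=[
    [0,0,0,0,0,0,0],
    [0,0,0,0,0,0,0],
    [0,0,0,0,0,0,0],
    [0,0,0,0,0,0,0],
    [0,0,0,0,0,0,0],
  ],
)

```text
time_s: 15.35
position: [0.503, -0.1786, 0.164]
tcp_rot: [-0.0, 0.759, 0.651, -0.0]
wrist_force: [-0.9, 0.6, 0.7]
grip_width: 0.113
gripper_force: 35.8
```

send_rows(
  rows=[
    [0,0,0,0,0,-0.5,0],
    [0,0,0,0,0,-1.3,0],
    [0,0,0,0,0,-2.1,0],
    [0,0,0,0,0,-2.9,0],
    [0,0,0,0,0,-3.7,0],
  ],
)

```text
time_s: 15.77
position: [0.5029, -0.1786, 0.2018]
tcp_rot: [-0.0, 0.759, 0.651, -0.0]
wrist_force: [-0.4, -1.1, -4.1]
grip_width: 0.108
gripper_force: 35.0
```

send_rows(
  rows=[
    [0,0,0,0,0,-0.8,0],
    [0,0,0,0,0,-1.6,0],
    [0,0,0,0,0,-2.3,0],
    [0,0,0,0,0,-2.9,0],
    [0,0,0,0,0,-3.3,0],
  ],
)

```text
time_s: 16.18
position: [0.503, -0.1786, 0.235]
tcp_rot: [-0.0, 0.759, 0.651, -0.0]
wrist_force: [-0.7, -0.2, -4.0]
grip_width: 0.106
gripper_force: 35.1
```

send_rows(
  rows=[
    [0,0,0,0,0,0,0],
    [0,0,0,0,0,0,0],
    [0,0,0,0,0,0,0],
    [0,0,0,0,0,0,0],
    [0,0,0,0,0,0,0],
  ],
)

```text
time_s: 16.6
position: [0.503, -0.1786, 0.2343]
tcp_rot: [-0.0, 0.759, 0.651, -0.0]
wrist_force: [-5.6, 1.0, 2.3]
grip_width: 0.107
gripper_force: 36.0
```

```bash
python3 - <<'E'
from h import *
go((.5035,-.178,.234))
c=cam('side')
import pickle;pickle.dump(c,open('c1.pkl','wb'))
ax=np.array([-.1495,-.9888,0]);B=np.array([.5137,-.1107,0]);off=np.array([.38,-.6])
P=cv2.resize(c['img'][75:145,265:325,::-1],(600,700),interpolation=cv2.INTER_CUBIC)[:600]
O=P.copy()
f=lambda r:((proj(c,r)+off-[265,75])*10+4.5).astype(np.int32)
th=np.linspace(0,2*np.pi,40)
for G,col in((.219,(255,0,0)),(.223,(0,0,255))):
  cv2.polylines(O,[f([B+[.011*np.cos(a),.011*np.sin(a),G] for a in th])],True,col,1)
for G,col in((.213,(255,0,0)),(.217,(0,255,0)),(.221,(0,0,255))):
  cv2.polylines(O,[f([B+ax*a+ex*l+[0,0,G] for l,a in((-.004,.045),(.004,.045),(.004,.059),(-.004,.059))])],True,col,1)
X=np.hstack([P[:,100:500],O[:,100:500]]);cv2.imwrite('pics/tip.png',X)
E
```

```text
t 16.6 pos [ 0.503  -0.1786  0.2343] F [-5.6418  0.9813  2.3181] g 0.10680994915764881 35.95483660697937
turn [-0.0004 -0.     -0.0004]
(0.5035, -0.178, 0.234) shift cm [0.065  0.037  0.0304]
```

View pics/tip.png

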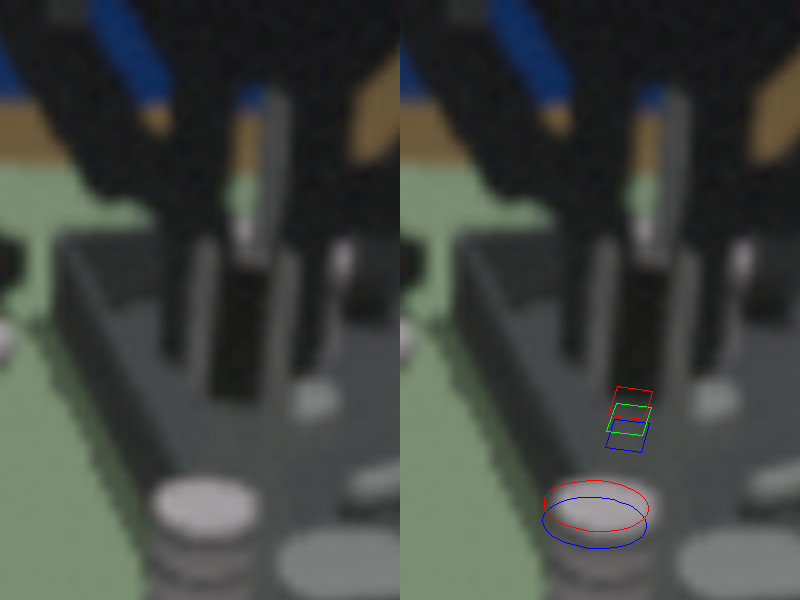

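The rod top centre sits at (205,506), matching z about 0.223. The tab base edge at y≈400 gives a pointer height of about 0.218, so I'll raise it 5 mm.

send_rows(
  rows=[
    [0,0,0,0,0,-0.2,0],
    [0,0,0,0,0,-0.4,0],
    [0,0,0,0,0,-0.5,0],
    [0,0,0,0,0,-0.5,0],
    [0,0,0,0,0,-0.5,0],
  ],
)

```text
time_s: 17.07
position: [0.503, -0.1786, 0.2386]
tcp_rot: [-0.0, 0.759, 0.651, -0.0]
wrist_force: [-2.4, -0.1, -4.2]
grip_width: 0.111
gripper_force: 35.1
```

send_rows(
  rows=[
    [0,0,0,0,0,0,0],
    [0,0,0,0,0,0,0],
    [0,0,0,0,0,0,0],
    [0,0,0,0,0,0,0],
    [0,0,0,0,0,0,0],
  ],
)

```text
time_s: 17.48
position: [0.503, -0.1786, 0.239]
tcp_rot: [-0.0, 0.759, 0.651, -0.0]
wrist_force: [-3.3, 0.2, -3.3]
grip_width: 0.112
gripper_force: 35.1
```

send_rows(
  rows=[
    [0,0,0,0,0,0,0.3],
    [0,0,0,0,0,0,0.5],
    [0,0,0,0,0,0,0.8],
    [0,0,0,0,0,0,1],
    [0,0,0,0,0,0,1],
  ],
)

```text
time_s: 17.9
position: [0.5039, -0.1788, 0.24]
tcp_rot: [0.001, 0.759, 0.651, 0.001]
wrist_force: [0.1, 0.2, 0.9]
grip_width: 0.813
gripper_force: 0.0
```

send_rows(
  rows=[
    [0,0,0,0,0,-1,1],
    [0,0,0,0,0,-3,1],
    [0,0,0,0,0,-5,1],
    [0,0,0,0,0,-7,1],
    [0,0,0,0,0,-9,1],
  ],
)

```text
time_s: 18.32
position: [0.5033, -0.1787, 0.3311]
tcp_rot: [0.0, 0.759, 0.651, 0.0]
wrist_force: [0.1, -0.2, -0.4]
grip_width: 1.002
gripper_force: 0.0
```

send_rows(
  rows=[
    [0,0,0,0,0,-2,1],
    [0,0,0,0,0,-4,1],
    [0,0,0,0,0,-5,1],
    [0,0,0,0,0,-5,1],
    [0,0,0,0,0,-5,1],
  ],
)

```text
time_s: 18.73
position: [0.5034, -0.1787, 0.3797]
tcp_rot: [0.001, 0.759, 0.651, 0.0]
wrist_force: [0.0, -0.1, -0.4]
grip_width: 0.997
gripper_force: 0.0
```

```bash
python3 - <<'E'
from h import *
go((.5035,-.178,.234))
c=cam('side')
ax=np.array([-.1495,-.9888,0]);B=np.array([.5137,-.1107,0]);off=np.array([.38,-.6])
P=cv2.resize(c['img'][75:145,265:325,::-1],(600,700),interpolation=cv2.INTER_CUBIC)[:600]
O=P.copy()
f=lambda r:((proj(c,r)+off-[265,75])*10+4.5).astype(np.int32)
th=np.linspace(0,2*np.pi,40)
cv2.polylines(O,[f([B+[.011*np.cos(a),.011*np.sin(a),.223] for a in th])],True,(0,0,255),1)
for G,col in((.219,(255,0,0)),(.223,(0,255,0)),(.227,(0,0,255))):
  cv2.polylines(O,[f([B+ax*a+ex*l+[0,0,G] for l,a in((-.004,.045),(.004,.045),(.004,.059),(-.004,.059))])],True,col,1)
  cv2.polylines(O,[f([B+ax*.059+ex*l+[0,0,G+.028] for l in(-.005,.005)])],True,col,1)
X=np.hstack([P[:,100:500],O[:,100:500]]);cv2.imwrite('pics/fin.png',X)
E
```

```text
t 18.7333 pos [ 0.5034 -0.1787  0.3797] F [ 0.0302 -0.1073 -0.3715] g 0.9967827708314967 0.0
turn [ 0.0014  0.0004 -0.0004]
(0.5035, -0.178, 0.234) shift cm [ 0.0776 -0.0206 14.5707]
```

View pics/fin.png

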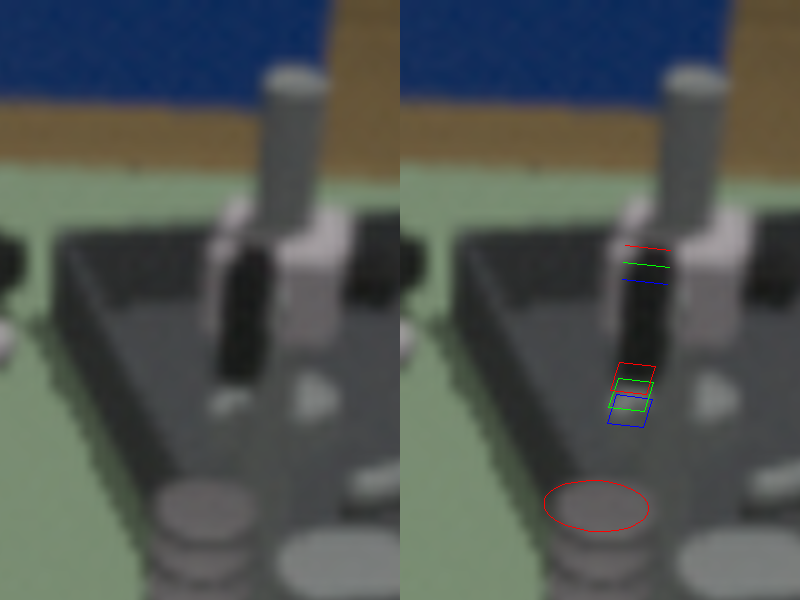

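The bright pointer patch, (230,387) down to 415, matches the outline for about 0.222. The rod top ellipse, centred at (205,507), matches about 0.2225, so the two are level. The arm is clear, so I'm handing in.

```bash
python3 -c "
from rig import bot
print(bot.sign_off())"
```

```text
the job is handed in; nothing more can be done
None
```

I handed the job in at about 19 s. The rod stands free in the bore, pressed about 3 mm into the bumper by my force estimate. The pointer's top face is level with the rod's top to about 1 mm by camera. The mug, spacer and spanner were left alone. The hand-in returned no verdict.

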